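# Free the plaster spatula from its spring clips

## Robot

A 7-joint arm with a two-finger parallel gripper is mounted at the origin on a cart in front of the work surface, level with it; the furniture and walls round the work are solid. World frame = base frame: x ahead of the robot, y to its left, z up, the work surface at z = 0. Lengths are in m, angles in rad, forces in N, time in s.
With the tool pointing down it reaches from about 0.4 to 0.85 m from the base axis. Payload 4.5 kg.
Tool frame: the origin (TCP) lies at the very end of the fingers, on their centre line; the grasp point (between the pads) lies 19 mm behind it; z points along the fingers, y is the line along which they close (so a half turn about z gives the same grasp; the last joint's range is limited). The gripper opens to 88 mm and grips with 3 to 60 N. Pads are 18 mm wide; open, the fingers measure 123 mm over their backs; the gripper's body (75 mm by 187 mm) begins 45 mm behind the grasp point.
Start: joints at [-1.207, 0.689, -0.195, 1.565, 0.157, 0.902, -0.215], TCP at [0.202, 0.591, 0.239] pointing down, gripper open.
Joint ranges: [-3.01, 3.01], [-0.46, 2.08], [-1.47, 1.51], [0.13, 2.56], [-1, 4.14], [0.04, 2.09], [-2.66, 2.66]. Speed limits (rad/s): [2.57, 2.57, 3.14, 3.14, 3.14, 3.14, 3.14].

## Interface

Orientations are given as a unit quaternion [x, y, z, w].
In Python, from plant import r, optics gives the robot as it stands.
- The arm moves only by the tool servo_tool, never from a script. Its arguments are lists of equal length, an entry for each row: "translation": the shift along the tool's x, y, z in m, a list of three; "turn": the turn, a rotation vector about the tool's x, y, z in rad, a list of three. In form: {"translation": [[dx, dy, dz], ...], "turn": [[rx, ry, rz], ...]}. A call has 1 to 10 rows; each row shifts and turns the commanded pose from where the row before left it, along the tool's axes as they then stand; what a row does not reach is not made up. A row lasts 1/8 s, in which the tool goes at most 62.5 mm and 10.7 degrees, less where a joint would pass 70% of its speed; a pose out of reach is approached as far as the arm can. A call is refused whole if a number of a shift passes 0.0625 or a number of a turn 0.188, either way. A call with a gripper value outside its range is refused whole. "grip" is the opening, from 0 (shut) to 1 (fully open), set as the call begins (left out, the last holds). The fingers move at their own pace and stop on an object; "grip_force" is the grip in N (left out, the last holds). Time passes only in rows, so rows that do not move let the fingers close. It gives the time, the measured TCP pose, the force, the opening and the grip force at its end, in the units of the state.
- r.get_state(): the state, without advancing time (a new reading comes with each control period).
- optics.snapshot(name): name is "scene" or "top" or "wrist"; returns a dict with "img" (384x512x3 uint8, red, green, blue), "z_map" (384x512 float32, m along the optical axis (not along the pixel's ray), 0 where there is no reading), "mtx" (3x3 intrinsics, pixels), "R" (3x3) and "t" (3): a world point X has camera coordinates R X + t. Camera axes: x right, y down, z forward; pixel columns grow to the right and rows downward; lengths in m; the calibration is good to about 2 mm. A picture is of the moment at which its call begins.
- r.finish_job(): hands the job in; it is judged then, once.
The state is a dict: "clock": time; "q": joint angles; "qd": joint speeds; "joint_torque": joint torques, N m; "tool_pos": TCP position; "eef_rot": TCP orientation; "contact_force": force on the tool from outside, world axes, zero at the start; "moment": the same for the moment, N m; "opening": opening from 0.0 (shut) to 1.0 (fully open); "finger_force": force on a finger pad.
Only numpy, scipy, OpenCV 4.12 (cv2) and the standard library are available. Lean on these libraries where they do the work, as an engineer would, in place of code of your own. Each camera call takes 0.05 s, during which the arm holds its last target. There are 200 camera calls.

## Task

Get the plaster spatula (the one with the blade) ready for the next case: push or hook its handle forward out of the two spring clips so that it comes to rest on the holder's two front arms, and let it lie there free of the gripper for a moment. Then pick it up, put it down inside the empty case pan so that it lies flat on the pan's floor with nothing sticking out, and let go; do not let go of it above the pan's rim or let it fall on the worktop. Leave the plain rod in the clips of the other holder.

Things in the scene. Friction and masses are not known exactly. Their poses are not given: they have to be found in the camera images.
- spatula: Plaster spatula, 170 mm long, 80 g: round wooden handle, diameter 16, 124 mm long, and a flat steel blade 28 wide, 4 mm thick. Origin: on the handle's axis, middle of the handle. +y along the handle to the blade (handle from y = -62 to +62 mm, blade 70 to 108 mm); z normal to the blade. Balances near y = +16 mm. Starts level, clipped in holder_a.
- blade_tip (a point): Far end of the spatula's blade, 108 mm from the spatula's origin along +y.
- holder_a: Fixed. Grey base plate 82 x 128 x 8 mm (x -32 to +50) with two frames 12 mm wide at y = +-46 mm: rear post (x 39 to 47) with a sprung C-clip on its front, rest arm below, front stop post (x -29 to -21); posts 101 mm high. Origin: under the base on the worktop; -x = front, where the clips open (to the robot within 0.25 rad). Free space between the frames.
- clip_axis (a point): Midway between holder_a's clips, on the clipped handle's axis (holder frame x = 25, y = 0, z = 85 mm). The clips' lips bite over the front of the handle; pushing the handle 10 to 25 mm straight forward (-x), with 5 to 15 N, frees it from both, and it drops some 12 mm on the rest arms. Push squarely, at its middle or at two points: if one clip lets go first, push on till both do.
- rest_place (a point): Point midway between holder_a's rest arms where the freed handle's axis comes to lie against the stop posts (holder frame x = -13, y = 0, z = 67 mm). The arms slope gently down to the front; the handle may also stop a little short of the posts.
- holder_b: Fixed holder that has the plain rod; same shape, size and axes as holder_a. In both, nothing stands between the two frames (y -40 to +40 mm) above the base plate except the clipped bar.
- rod: Plain round steel rod, diameter 16 mm, 170 mm long, no blade, clipped in holder_b: leave it there. Origin: at its middle, on its axis; y along it.
- case_pan: Empty green pan, loose, 300 g: 222 x 154 mm outside, 60 mm high. Origin: centre of the underside; y along the long side, z up. Floor 2 mm above the worktop; walls upright, 132 and 200 mm apart inside, rim at 60 mm. Its long side points away from the robot (within 0.15 rad). Keep clear of the two tall pan stacks behind (from 0.64 m ahead, left half, 0.5 m high).

How it is judged:
On the way:
1. the spatula is out of its clips and lies on the front arms of its holder, free of the gripper (x of spatula in the frame of holder_a between -0.03 and 0.01 m and z of spatula in the frame of holder_a between 0.055 and 0.079 m and y of spatula in the frame of holder_a between -0.03 and 0.03 m and z of blade_tip in the frame of holder_a between 0.045 and 0.095 m and contact force between spatula and the fingers below 0.1 N and linear speed of spatula below 0.05 m/s), for 0.2 s.
At the end, for the whole second after the job is handed in: The spatula lies flat and at rest on the floor of the case pan, handle and blade inside the pan's walls (handle middle and blade tip lower than 30 and 35 mm over the pan's underside), released; the pan stands upright; the plain rod is within 10 mm of where it was, still in its clips (x of spatula in the frame of case_pan between -0.062 and 0.062 m and y of spatula in the frame of case_pan between -0.098 and 0.098 m and z of spatula in the frame of case_pan between 0 and 0.03 m and x of blade_tip in the frame of case_pan between -0.068 and 0.068 m and y of blade_tip in the frame of case_pan between -0.103 and 0.103 m and z of blade_tip in the frame of case_pan between -0.002 and 0.035 m and linear speed of spatula below 0.02 m/s and contact force between spatula and the fingers below 0.1 N and angle between case_pan's own z axis and vertical below 0.1 rad and distance of rod from where it was at the start of the episode below 0.01 m); the robot touches nothing.
It fails at once if the plain rod is moved more than 15 mm (distance of rod from where it was at the start of the episode above 0.015 m).
It fails at once if the spatula falls on the worktop or the holder's base (height (world z) of spatula below 0.045 m and not (x of spatula in the frame of case_pan between -0.075 and 0.075 m and y of spatula in the frame of case_pan between -0.11 and 0.11 m)).
It fails at once if the spatula is let go of above the pan's rim (x of spatula in the frame of case_pan between -0.075 and 0.075 m and y of spatula in the frame of case_pan between -0.11 and 0.11 m and z of spatula in the frame of case_pan between 0.075 and 0.3 m and contact force between spatula and the fingers below 0.05 N).
It also fails if it takes over 51 s, if anything falls off the work surface, if the arm or the gripper's body presses on something with over 40 N, if the wrist force passes 120 N, or if a joint passes its speed limit or range.

## Working session

There is one attempt and no reset: what is moved stays moved. The work goes in short steps, Python scripts to look and compute and a tool call to move; the robot and the scene stay as the last step left them, time stands still between calls to the robot, and variables do not carry over. Pictures are saved under pics/ and viewed, at most 10 in all, crops included, and the job is handed in when it is done.

Besides the shell and the picture viewer there is one more tool, called after "Emit:" as a command line: name --argument value ..., lists and objects as JSON in quotes. servo_tool: Moves the arm, as the interface text tells. Its arguments: {"type":"object","properties":{"translation":{"type":"array"},"turn":{"type":"array"},"grip":{"type":"number"},"grip_force":{"type":"number"}},"required":["translation","turn"]}

```bash
mkdir -p pics; cat > h.py <<'E'
import numpy as np, cv2
from plant import r, optics
from scipy.spatial.transform import Rotation as Ro
def snap(n,f):
    s=optics.snapshot(n); cv2.imwrite('pics/'+f+'.png',s['img'][:,:,::-1]); np.savez('pics/'+f+'.npz',**s); return s
def cloud(s):
    z=s['z_map']; v,u=np.indices(z.shape); K=s['mtx']
    P=np.stack([(u-K[0,2])/K[0,0]*z,(v-K[1,2])/K[1,1]*z,z],-1)
    W=(P-s['t'])@s['R']; W[z==0]=np.nan; return W
E
python3 - <<'E'
from h import *
a=snap('scene','s0'); b=snap('top','t0')
cv2.imwrite('pics/both.png',np.vstack([cv2.resize(x['img'],(400,300))for x in(a,b)])[:,:,::-1])
for s in(a,b): print(s['mtx'].round(1).tolist(),s['R'].round(3).tolist(),s['t'].round(3))
st=r.get_state();print(st)
E
```

```text
[[409.1, 0.0, 254.4], [0.0, 409.1, 194.4], [0.0, 0.0, 1.0]] [[0.661, -0.75, -0.025], [-0.367, -0.294, -0.883], [0.654, 0.593, -0.469]] [-0.266  0.279  0.813]
[[495.9, 0.0, 259.3], [0.0, 495.9, 191.5], [0.0, 0.0, 1.0]] [[-0.028, -1.0, -0.004], [-0.994, 0.028, -0.105], [0.105, 0.001, -0.994]] [0.138 0.513 1.479]
{'clock': 0.1, 'q': array([-1.20725186,  0.6898918 , -0.1945525 ,  1.56620995,  0.15728275,
        0.90253116, -0.21505704]), 'qd': array([-0.0006811 , -0.00104973, -0.00099564, -0.00201051, -0.00046838,
       -0.00068685,  0.00159023]), 'joint_torque': array([-3.42627754e-03, -5.28499603e+01, -1.27182506e+00, -1.53837526e+01,
       -5.26250317e-02,  1.97829853e-03,  4.31945023e-05]), 'tool_pos': array([0.20221494, 0.59078709, 0.23800427]), 'eef_rot': array([ 1.64062173e-01,  9.86449656e-01, -8.19738286e-04, -9.04032552e-05]), 'contact_force': array([ 0.03133784, -0.37825835, -0.07797172]), 'moment': array([0.02675876, 0.01922644, 0.00734546]), 'finger_force': 0.0, 'opening': 1.0045850938584988}
```

View pics/t0.png

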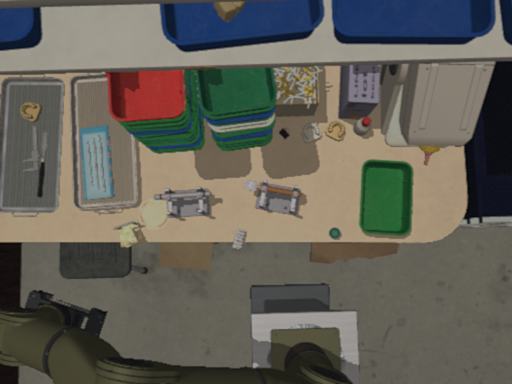

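View pics/s0.png

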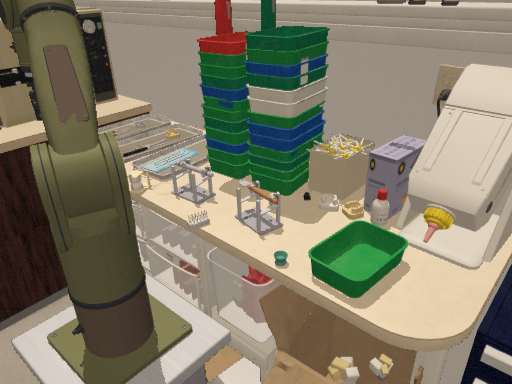

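The top view shows holder_a with the orange handle at about (278,192), the blade end near (250,185), holder_b at (185,204) and the pan at (386,198). Next I'll take an enlarged crop and measurements.

```bash
python3 - <<'E'
from h import *
s=dict(np.load('pics/t0.npz')); a=dict(np.load('pics/s0.npz'))
c1=cv2.resize(s['img'][165:235,230:320],(630,490),interpolation=cv2.INTER_CUBIC)
cv2.imwrite('pics/c1.png',c1[:,:,::-1])
W=cloud(s); A=cloud(a)
def comp(w,img,name):
    hsv=cv2.cvtColor(img,cv2.COLOR_RGB2HSV)
    ok=(w[...,2]>.06)&(w[...,2]<.12)&(w[...,0]>.4)&(w[...,0]<.66)&(hsv[...,0]<22)&(hsv[...,1]>110)&(w[...,1]>-.15)&(w[...,1]<.15)
    P=w[ok]; m=P.mean(0); d=np.linalg.svd(P-m)[2][0]; t=(P-m)@d
    print(name,len(P),m,d,t.min(),t.max(),P[:,2].max(), (m+d*(t.min()+t.max())/2))
comp(W,s['img'],'top');comp(A,a['img'],'scene')
# pan: green points
for w,img in((W,s['img']),(A,a['img'])):
    hsv=cv2.cvtColor(img,cv2.COLOR_RGB2HSV)
    g=(hsv[...,0]>50)&(hsv[...,0]<85)&(hsv[...,1]>120)&(w[...,1]<-.15)&(w[...,1]>-.5)&(w[...,0]<.7)&(w[...,0]>.3)
    P=w[g&(w[...,2]>.045)&(w[...,2]<.07)]; print('pan',len(P),cv2.minAreaRect(P[:,:2].astype(np.float32)),np.median(P[:,2]), 'floor',np.median(w[g&(w[...,2]<.02)],0))
# base plates/clips top
for w,n in((W,'top'),):
  for lo,hi in((-.1,.12),(.12,.35)):
    g=(w[...,2]>.003)&(w[...,2]<.02)&(w[...,1]>lo)&(w[...,1]<hi)&(w[...,0]>.36)&(w[...,0]<.6)
    g2=(w[...,2]>.093)&(w[...,2]<.11)&(w[...,1]>lo)&(w[...,1]<hi)&(w[...,0]>.36)&(w[...,0]<.6)
    print('plate',cv2.minAreaRect(w[g][:,:2].astype(np.float32)),g.sum(),'posts'); print(np.c_[np.argwhere(g2)[:,::-1],w[g2].round(3)].tolist()[:60])
E
```

```text
top 135 [0.51194164 0.06518545 0.09112171] [-0.21391376 -0.97666809 -0.01898304] -0.06047775813700632 0.06244518595016268 0.09938575979551534 [0.51173121 0.06422469 0.09110304]
scene 149 [0.50532334 0.05832302 0.08864543] [-0.19161755 -0.98143899 -0.00775994] -0.06656481780193217 0.05621851204335464 0.09628314459801884 [0.50631461 0.06340015 0.08868557]
pan 437 ((0.4871448278427124, -0.2517547011375427), (0.1477328985929489, 0.21638937294483185), 84.95701599121094) 0.05698339071488309 floor [ 0.48772978 -0.25911551  0.00223014]
pan 1159 ((0.48393186926841736, -0.2528623938560486), (0.15333542227745056, 0.22104889154434204), 84.84107971191406) 0.05664561988983198 floor [ 0.50899933 -0.2414554   0.00334595]
plate ((0.48067545890808105, 0.009927138686180115), (0.2197253406047821, 0.23761571943759918), 89.96607208251953) 1188 posts
[[264.0, 180.0, 0.542, 0.108, 0.103], [265.0, 180.0, 0.542, 0.105, 0.102], [266.0, 180.0, 0.543, 0.103, 0.096], [264.0, 181.0, 0.54, 0.108, 0.098], [265.0, 181.0, 0.539, 0.106, 0.108], [266.0, 181.0, 0.539, 0.103, 0.1], [267.0, 181.0, 0.539, 0.1, 0.1], [264.0,
[... 3554 characters left out ...]
186.0, 194.0, 0.509, 0.336, 0.093], [187.0, 194.0, 0.508, 0.332, 0.097], [192.0, 194.0, 0.508, 0.318, 0.095], [193.0, 194.0, 0.508, 0.315, 0.094], [194.0, 194.0, 0.508, 0.312, 0.098], [195.0, 194.0, 0.508, 0.31, 0.094], [196.0, 194.0, 0.508, 0.307, 0.093], [197.0, 194.0, 0.508, 0.304, 0.094], [198.0, 194.0, 0.508, 0.301, 0.094], [199.0, 194.0, 0.508, 0.298, 0.095], [200.0, 194.0, 0.507, 0.295, 0.098], [204.0, 194.0, 0.507, 0.284, 0.094], [206.0, 194.0, 0.507, 0.278, 0.096], [208.0, 194.0, 0.507, 0.272, 0.094], [182.0, 195.0, 0.506, 0.347, 0.095], [183.0, 195.0, 0.506, 0.345, 0.093], [186.0, 195.0, 0.506, 0.336, 0.095], [191.0, 195.0, 0.505, 0.321, 0.098], [193.0, 195.0, 0.505, 0.315, 0.099]]
```

View pics/c1.png

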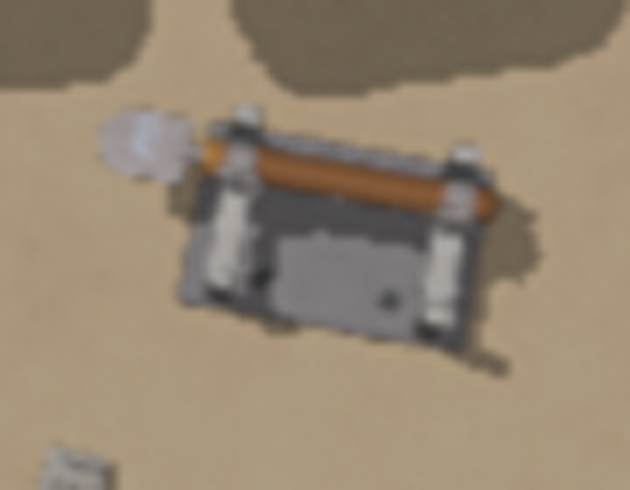

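The crop shows the handle from (210,150) to (490,205), the blade at left near (145,145), and the rear post tops at (248,115) and (465,155). From that, the clip axis is about (0.511, 0.064, 0.085) with holder yaw about -0.20. I'll move above it and turn so the fingers straddle the handle.

Emit:
servo_tool --translation '[[-0.046, -0.04, 0], [-0.046, -0.04, 0], [-0.046, -0.04, 0], [-0.046, -0.04, 0], [-0.046, -0.04, 0], [-0.046, -0.04, 0], [-0.046, -0.04, 0], [-0.046, -0.04, 0], [-0.046, -0.04, 0], [-0.046, -0.04, 0]]' --turn '[[0, 0, 0], [0, 0, 0], [0, 0, 0], [0, 0, 0], [0, 0, 0], [0, 0, 0], [0, 0, 0], [0, 0, 0], [0, 0, 0], [0, 0, 0]]' --grip 0.68

```text
clock: 1.35
tool_pos: [0.5087, 0.0621, 0.2386]
eef_rot: [0.164, 0.986, 0.0, -0.0]
contact_force: [0.8, 1.0, 0.4]
opening: 0.677
finger_force: 0.0
```

Emit:
servo_tool --translation '[[0, 0, 0], [0, 0, 0], [0, 0, 0], [0, 0, 0], [0, 0, 0], [0, 0, 0], [0, 0, 0], [0, 0, 0], [0, 0, 0]]' --turn '[[0, 0, 0.18], [0, 0, 0.18], [0, 0, 0.18], [0, 0, 0.18], [0, 0, 0.18], [0, 0, 0.18], [0, 0, 0.18], [0, 0, 0.18], [0, 0, 0]]'

```text
clock: 2.48
tool_pos: [0.5078, 0.0641, 0.2384]
eef_rot: [0.773, 0.634, -0.0, 0.0]
contact_force: [0.4, 0.4, -0.1]
opening: 0.679
finger_force: 0.0
```

```bash
cat >> h.py <<'E'
def to(p,yd=None):
    "tool-frame shift to world TCP p; turn about tool z so that tool y points along angle yd (rad)"
    s=r.get_state(); R=Ro.from_quat(s['eef_rot']); M=R.as_matrix()
    a=np.arctan2(M[1,1],M[0,1]); print('t',round(s['clock'],2),'q',s['q'].round(2),'tcp',s['tool_pos'].round(4),'ydir',a.round(3),'tilt',M[:,2].round(3),'F',s['contact_force'].round(1),'open',round(s['opening'],3),'ff',round(s['finger_force'],2))
    print('shift',(M.T@(np.array(p)-s['tool_pos'])).round(4),'turn', None if yd is None else -np.round(yd-a,3))
E
python3 - <<'E'
from h import *
w=snap('wrist','w1'); print(w['R'].round(3).tolist(),w['t'].round(3))
to([.511,.064,.15],-.2)
W=cloud(w); hsv=cv2.cvtColor(w['img'],cv2.COLOR_RGB2HSV)
ok=(W[...,2]>.06)&(W[...,2]<.12)&(hsv[...,0]<22)&(hsv[...,1]>110)
P=W[ok]; print(len(P))
if len(P)>50:
    m=np.median(P,0); d=np.linalg.svd(P-m,full_matrices=False)[2][0]; t=(P-m)@d; print(m,d,t.min(),t.max(),m+d*(t.min()+t.max())/2)
E
```

```text
[[0.98, -0.197, -0.002], [-0.189, -0.946, 0.263], [-0.054, -0.258, -0.965]] [-0.485  0.12   0.434]
t 2.52 q [-0.32  0.55  0.16  1.91 -0.13  0.69 -0.27] tcp [0.5078 0.064  0.2385] ydir -0.195 tilt [-0.001 -0.    -1.   ] F [ 0.2  0.4 -0.1] open 0.676 ff 0.0
shift [0.0006 0.0032 0.0885] turn 0.005
1122
[0.51234763 0.07212731 0.09361462] [-0.20525361 -0.97870268  0.00346811] -0.05302017352327352 0.0663603072814713 [0.51097858 0.0655993  0.09363775]
```

View pics/w1.png

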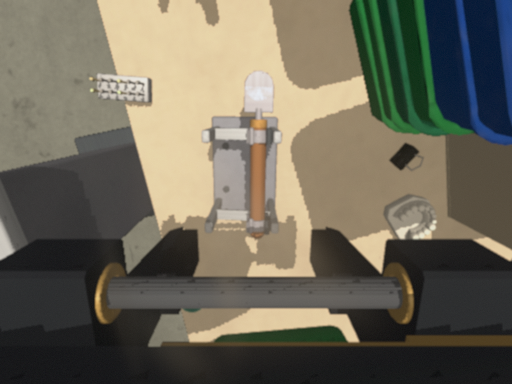

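The wrist view shows the handle from (258,118) to (258,235) with the blade at (259,92), square to the tool. Its axis height comes out at about 0.0855. I'll descend with the fingers straddling the handle.

Emit:
servo_tool --translation '[[0.001, 0.003, 0.04], [0, 0, 0.04], [0, 0, 0.04], [0, 0, 0.035], [0, 0, 0.02], [0, 0, 0.013], [0, 0, 0]]' --turn '[[0, 0, 0.007], [0, 0, 0], [0, 0, 0], [0, 0, 0], [0, 0, 0], [0, 0, 0], [0, 0, 0]]'

```text
clock: 3.4
tool_pos: [0.5109, 0.0643, 0.0502]
eef_rot: [0.776, 0.631, -0.0, -0.0]
contact_force: [-0.1, -0.5, 0.7]
opening: 0.682
finger_force: 0.0
```

Emit:
servo_tool --translation '[[0, -0.008, 0], [0, -0.008, 0], [0, -0.004, 0], [0, -0.003, 0], [0, -0.003, 0], [0, -0.003, 0], [0, -0.003, 0], [0, 0, 0]]' --turn '[[0, 0, 0], [0, 0, 0], [0, 0, 0], [0, 0, 0], [0, 0, 0], [0, 0, 0], [0, 0, 0], [0, 0, 0]]'

```text
clock: 4.4
tool_pos: [0.4859, 0.0701, 0.0517]
eef_rot: [0.777, 0.63, 0.005, 0.004]
contact_force: [8.3, -2.3, 1.0]
opening: 0.685
finger_force: 4.3
```

Contact, with an 8 N push. I'll keep pushing slowly.

Emit:
servo_tool --translation '[[0, -0.003, 0], [0, -0.003, 0], [0, -0.003, 0], [0, -0.003, 0], [0, 0, 0]]' --turn '[[0, 0, 0], [0, 0, 0], [0, 0, 0], [0, 0, 0], [0, 0, 0]]'

```text
clock: 5.03
tool_pos: [0.4693, 0.073, 0.0508]
eef_rot: [0.776, 0.63, 0.001, 0.001]
contact_force: [3.3, -2.3, -0.4]
opening: 0.68
finger_force: 1.8
```

Emit:
servo_tool --translation '[[0, -0.003, 0], [0, -0.003, 0], [0, 0, 0], [0, 0, 0]]' --turn '[[0, 0, 0], [0, 0, 0], [0, 0, 0], [0, 0, 0]]'

```text
clock: 5.52
tool_pos: [0.4617, 0.0748, 0.0506]
eef_rot: [0.776, 0.631, -0.0, -0.0]
contact_force: [-0.7, -0.9, -0.6]
opening: 0.679
finger_force: 0.0
```

```bash
python3 - <<'E'
from h import *
a=snap('scene','s2'); b=snap('top','t2')
to([.511,.064,.15],-.2)
cv2.imwrite('pics/c2.png',np.hstack([cv2.resize(a['img'][140:240,190:300],(440,400),interpolation=2),cv2.resize(b['img'][170:230,235:301],(360,327),interpolation=2)[:327] if 0 else cv2.resize(b['img'][170:230,240:294],(360,400),interpolation=2)])[:,:,::-1])
for s in(a,b):
    W=cloud(s);hsv=cv2.cvtColor(s['img'],cv2.COLOR_RGB2HSV)
    ok=(W[...,2]>.04)&(W[...,2]<.12)&(W[...,0]>.4)&(W[...,0]<.6)&(hsv[...,0]<22)&(hsv[...,1]>110)&(W[...,1]>-.05)&(W[...,1]<.15)
    P=W[ok]; print(len(P),P.mean(0)); d=np.linalg.svd(P-P.mean(0))[2][0]; t=(P-P.mean(0))@d; print(d,P[t<np.quantile(t,.1)].mean(0),P[t>np.quantile(t,.9)].mean(0))
E
```

```text
t 5.62 q [-0.28  0.85  0.04  2.17 -0.22  0.13 -0.25] tcp [0.4621 0.0747 0.0507] ydir -0.206 tilt [-0.  0. -1.] F [ 0.1 -0.5 -0.1] open 0.68 ff 0.0
shift [-0.0004  0.05   -0.0993] turn -0.006
135 [0.47328755 0.05580151 0.07240018]
[-0.07781976 -0.9969121   0.01050502] [0.47738535 0.10668507 0.07100479] [0.47102996 0.00641813 0.07090023]
0 [nan nan nan]<stdin>:8: RuntimeWarning: Mean of empty slice.
  ret = um.true_divide(
Traceback (most recent call last):
IndexError: index -1 is out of bounds for axis 0 with size 0
```

View pics/c2.png

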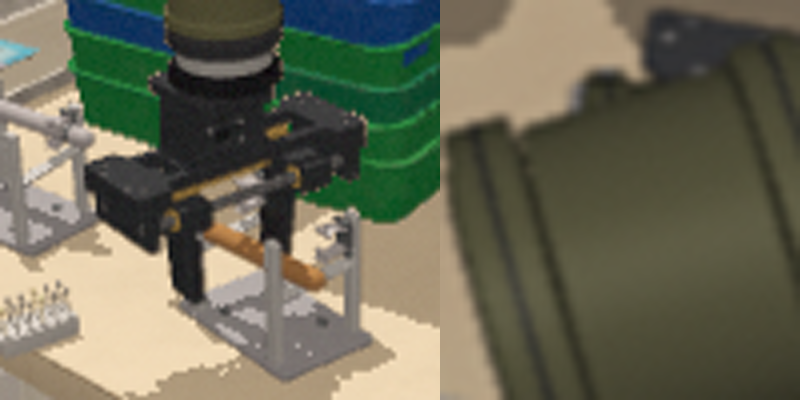

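The scene crop shows the handle lying on the front arms against the posts, from (205,235) to (325,280), between the fingers and clear of them (finger force 0). I'll let it lie and check with the wrist camera.

Emit:
servo_tool --translation '[[0, 0, 0], [0, 0, 0], [0, 0, 0], [0, 0, 0]]' --turn '[[0, 0, 0], [0, 0, 0], [0, 0, 0], [0, 0, 0]]'

```text
clock: 6.12
tool_pos: [0.4623, 0.0745, 0.0507]
eef_rot: [0.776, 0.631, 0.0, -0.0]
contact_force: [0.7, -0.6, 0.1]
opening: 0.68
finger_force: 0.0
```

```bash
python3 - <<'E'
from h import *
w=snap('wrist','w3')
W=cloud(w); hsv=cv2.cvtColor(w['img'],cv2.COLOR_RGB2HSV)
ok=(W[...,2]>.04)&(W[...,2]<.12)&(hsv[...,0]<22)&(hsv[...,1]>110)&(W[...,0]<.6)&(W[...,0]>.4)
P=W[ok]; print(len(P))
m=np.median(P,0); d=np.linalg.svd(P-m,full_matrices=False)[2][0]; t=(P-m)@d
for q in (.1,.5,.9):
    k=np.abs(t-np.quantile(t,q))<.005; print(P[k].mean(0).round(4),P[k][:,2].max().round(4))
to([.4738+.014*.2,.0716+.014*.98,.056],-.2)
E
```

```text
5425
[0.4839 0.1222 0.0755] 0.0783
[0.4813 0.0931 0.0757] 0.0781
[0.4762 0.0409 0.0762] 0.0787
t 6.17 q [-0.28  0.85  0.04  2.17 -0.22  0.13 -0.25] tcp [0.4623 0.0745 0.0507] ydir -0.206 tilt [-0.  0. -1.] F [-0.6 -0.2 -0. ] open 0.679 ff 0.0
shift [ 0.0135  0.0118 -0.0053] turn -0.006
```

View pics/w3.png

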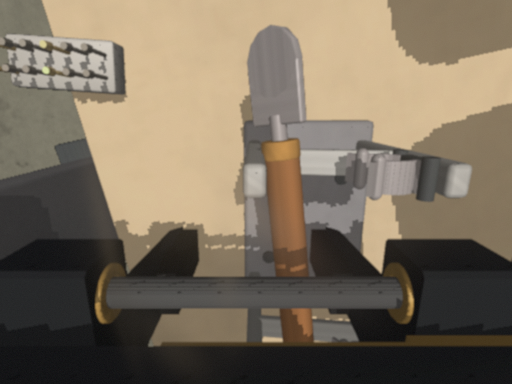

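The wrist view shows the handle on both front arms, ferrule at (282,145) and blade top at (275,30). It is skewed by about 0.1 rad, with the far end against the post and the near end a little short of it. I'll get its exact line and ends.

```bash
python3 - <<'E'
from h import *
w=dict(np.load('pics/w3.npz'))
W=cloud(w); hsv=cv2.cvtColor(w['img'],cv2.COLOR_RGB2HSV)
ok=(W[...,2]>.04)&(W[...,2]<.12)&(hsv[...,0]<22)&(hsv[...,1]>110)&(W[...,0]<.6)&(W[...,0]>.4)
P=W[ok]; top=P[P[:,2]>.0735]
c=np.polyfit(top[:,1],top[:,0],1); print(c,P[:,1].min(),P[:,1].max())
ph=np.arctan(c[0]); ymax=np.quantile(P[:,1],.998); cy=ymax-.062*np.cos(ph); print('centre',np.polyval(c,cy),cy,'ang',ph)
g=cy+.014*np.cos(ph); G=[np.polyval(c,g),g,.058]; print(G)
d=np.array([G[0]-.511+ (cy-g)*np.sin(ph),cy-.064]); print('holder x,y', 25+1e3*(d[0]*.98-d[1]*.2),1e3*(d[0]*.2+d[1]*.98))
to(G,-ph)
E
```

```text
[0.09120464 0.47261904] 0.02648154605127491 0.12816466014777345
centre 0.4786552346860658 0.06618295740598924 ang 0.09095301070848232
[np.float64(0.47992682195208997), np.float64(0.08012509016338634), 0.058]
holder x,y -7.129310661436435 -4.328603615648623
t 6.17 q [-0.28  0.85  0.04  2.17 -0.22  0.13 -0.25] tcp [0.4623 0.0745 0.0507] ydir -0.206 tilt [-0.  0. -1.] F [-0.6 -0.2 -0. ] open 0.679 ff 0.0
shift [ 0.0091  0.0162 -0.0073] turn -0.115
```

Emit:
servo_tool --translation '[[0.003, 0.005, -0.003], [0.003, 0.005, -0.002], [0.003, 0.006, -0.002], [0, 0, 0], [0, 0, 0]]' --turn '[[0, 0, -0.04], [0, 0, -0.04], [0, 0, -0.035], [0, 0, 0], [0, 0, 0]]'

```text
clock: 6.8
tool_pos: [0.4793, 0.0808, 0.0577]
eef_rot: [0.739, 0.674, -0.0, -0.0]
contact_force: [0.8, -0.4, 0.6]
opening: 0.683
finger_force: 0.0
```

Emit:
servo_tool --translation '[[0, 0, 0], [0, 0, 0], [0, 0, 0], [0, 0, 0], [0, 0, 0], [0, 0, 0], [0, 0, 0], [0, 0, 0]]' --turn '[[0, 0, 0], [0, 0, 0], [0, 0, 0], [0, 0, 0], [0, 0, 0], [0, 0, 0], [0, 0, 0], [0, 0, 0]]' --grip 0 --grip_force 20

```text
clock: 7.8
tool_pos: [0.4798, 0.0808, 0.0577]
eef_rot: [0.739, 0.674, 0.0, 0.0]
contact_force: [0.6, -0.1, -0.6]
opening: 0.178
finger_force: 20.0
```

Gripped: the opening is 0.178, which matches the 16 mm handle. I'll lift and look with the wrist camera.

Emit:
servo_tool --translation '[[0, 0, -0.005], [0, 0, -0.01], [0, 0, -0.02], [0, 0, -0.03], [0, 0, -0.04], [0, 0, -0.04], [0, 0, -0.03], [0, 0, 0]]' --turn '[[0, 0, 0], [0, 0, 0], [0, 0, 0], [0, 0, 0], [0, 0, 0], [0, 0, 0], [0, 0, 0], [0, 0, 0]]'

```text
clock: 8.8
tool_pos: [0.48, 0.081, 0.235]
eef_rot: [0.738, 0.674, 0.002, 0.001]
contact_force: [0.3, 0.2, -1.4]
opening: 0.171
finger_force: 20.0
```

Emit:
servo_tool --translation '[[0, 0, 0], [0, 0, 0], [0, 0, 0], [0, 0, 0], [0, 0, 0], [0, 0, 0], [0, 0, 0], [0, 0, 0], [0, 0, 0], [0, 0, 0]]' --turn '[[0, 0, 0.16], [0, 0, 0.16], [0, 0, 0.16], [0, 0, 0.16], [0, 0, 0.16], [0, 0, 0.16], [0, 0, 0.16], [0, 0, 0.16], [0, 0, 0.16], [0, 0, 0.13]]'

```text
clock: 10.05
tool_pos: [0.478, 0.0809, 0.2316]
eef_rot: [0.999, -0.047, -0.002, 0.0]
contact_force: [-0.1, -0.3, -1.6]
opening: 0.175
finger_force: 20.0
```

```bash
python3 - <<'E'
from h import *
to([.486-.009,-.252+.001,.2],-.088-np.pi/2)
E
```

```text
t 10.05 q [-0.65  0.6   0.62  2.01 -0.53  0.7  -1.35] tcp [0.478  0.0809 0.2316] ydir -1.665 tilt [-0.003 -0.001 -1.   ] F [-0.1 -0.3 -1.6] open 0.175 ff 19.96
shift [0.0304 0.3304 0.0318] turn -0.007
```

Emit:
servo_tool --translation '[[0.004, 0.042, 0], [0.004, 0.042, 0], [0.004, 0.042, 0], [0.004, 0.042, 0], [0.004, 0.042, 0], [0.004, 0.042, 0], [0.003, 0.042, 0], [0.003, 0.036, 0], [0, 0, 0], [0, 0, 0]]' --turn '[[0, 0, -0.007], [0, 0, 0], [0, 0, 0], [0, 0, 0], [0, 0, 0], [0, 0, 0], [0, 0, 0], [0, 0, 0], [0, 0, 0], [0, 0, 0]]'

```text
clock: 11.3
tool_pos: [0.481, -0.2491, 0.2317]
eef_rot: [0.999, -0.041, -0.001, -0.001]
contact_force: [0.6, 0.7, 0.0]
opening: 0.175
finger_force: 20.0
```

```bash
python3 - <<'E'
from h import *
w=snap('wrist','w4'); a=snap('scene','s4')
cv2.imwrite('pics/c4.png',np.hstack([cv2.resize(w['img'],(400,300)),cv2.resize(a['img'][130:310,270:500],(400,300))])[:,:,::-1])
to([.477,-.251,.2],-.088-np.pi/2)
for s,n in((w,'w'),(a,'s')):
    W=cloud(s);hsv=cv2.cvtColor(s['img'],cv2.COLOR_RGB2HSV)
    g=(hsv[...,0]>50)&(hsv[...,0]<85)&(hsv[...,1]>120)&(W[...,1]<-.12)&(W[...,1]>-.4)&(W[...,0]<.64)&(W[...,0]>.3)&(W[...,2]>.045)&(W[...,2]<.07)
    P=W[g]; print(n,len(P),cv2.minAreaRect(P[:,:2].astype(np.float32)))
# spatula handle/blade heights in wrist view
W=cloud(w);hsv=cv2.cvtColor(w['img'],cv2.COLOR_RGB2HSV)
ok=(W[...,2]>.12)&(hsv[...,0]<22)&(hsv[...,1]>110)&(W[...,0]>.48)&(W[...,1]<-.2)&(W[...,1]>-.3)
P=W[ok];print(len(P),[P[np.abs(P[:,0]-x)<.004].mean(0).round(4) for x in(.5,.51,.52)],P[:,0].max())
bl=(W[...,2]>.12)&(hsv[...,1]<60)&(W[...,0]>.53)&(W[...,0]<.66)&(W[...,1]<-.2)&(W[...,1]>-.32)
B=W[bl];print(len(B),B.mean(0),B.min(0),B.max(0))
E
```

```text
t 11.4 q [ 0.07  0.65  0.54  1.85 -0.46  0.78 -0.79] tcp [ 0.4816 -0.2486  0.232 ] ydir -1.652 tilt [-0.001  0.002 -1.   ] F [-0.1 -0.3 -0. ] open 0.173 ff 19.97
shift [-0.0043  0.0028  0.032 ] turn 0.007
w 2182 ((0.5019331574440002, -0.25406956672668457), (0.15088576078414917, 0.18682967126369476), 84.71729278564453)
s 1158 ((0.48437952995300293, -0.2527178227901459), (0.15414491295814514, 0.22346670925617218), 84.51911163330078)
6423 [array([ 0.4991, -0.2558,  0.3091]), array([ 0.5096, -0.2511,  0.2825]), array([ 0.52  , -0.253 ,  0.2492])] 0.5288198939657036
4082 [ 0.55189733 -0.25641749  0.24534482] [ 0.53001017 -0.26690574  0.232563  ] [ 0.57212574 -0.24429202  0.25476284]
```

View pics/c4.png

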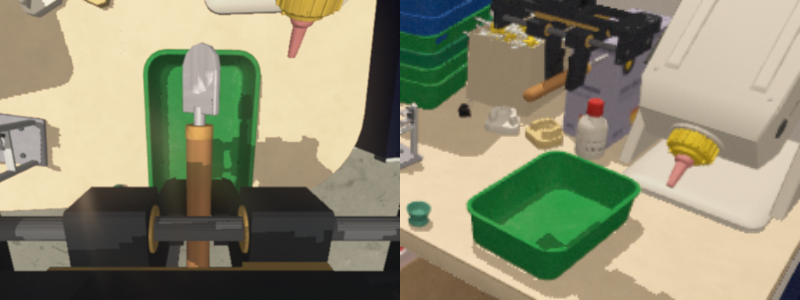

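The wrist view (left half) shows the spatula at (197,130) over the pan, blade tip at (202,45). It lies along the pan's axis and level, with the blade rolled about 45° round the handle. I'll lower it into the pan.

Emit:
servo_tool --translation '[[-0.003, 0.004, 0.03], [0, 0, 0.04], [0, 0, 0.04], [0, 0, 0.04], [0, 0, 0.03], [0, 0, 0.02], [0, 0, 0], [0, 0, 0]]' --turn '[[0, 0, 0.01], [0, 0, 0], [0, 0, 0], [0, 0, 0], [0, 0, 0], [0, 0, 0], [0, 0, 0], [0, 0, 0]]'

```text
clock: 12.4
tool_pos: [0.4789, -0.2539, 0.0333]
eef_rot: [0.999, -0.046, 0.0, 0.0]
contact_force: [-0.0, 0.3, -1.1]
opening: 0.172
finger_force: 20.0
```

Emit:
servo_tool --translation '[[0, 0, 0.006], [0, 0, 0.006], [0, 0, 0.005], [0, 0, 0.005], [0, 0, 0.004], [0, 0, 0], [0, 0, 0]]' --turn '[[0, 0, 0], [0, 0, 0], [0, 0, 0], [0, 0, 0], [0, 0, 0], [0, 0, 0], [0, 0, 0]]'

```text
clock: 13.28
tool_pos: [0.4784, -0.2543, 0.0067]
eef_rot: [0.999, -0.047, 0.0, 0.0]
contact_force: [-0.2, 0.8, -0.2]
opening: 0.171
finger_force: 20.0
```

```bash
python3 - <<'E'
from h import *
to([.478,-.252,.005],-.092-np.pi/2)
a=snap('scene','s5')
cv2.imwrite('pics/c5.png',cv2.resize(a['img'][170:320,280:430],(500,500),interpolation=2)[:,:,::-1])
E
```

```text
t 13.28 q [ 0.28  0.98  0.21  1.96 -0.69  0.27 -0.59] tcp [ 0.4784 -0.2543  0.0067] ydir -1.664 tilt [ 0. -0. -1.] F [-0.2  0.8 -0.2] open 0.171 ff 19.97
shift [-0.0006 -0.0023  0.0017] turn -0.001
```

View pics/c5.png

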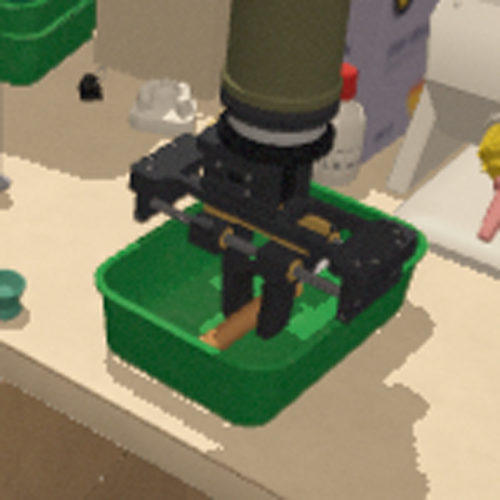

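The picture shows the spatula inside the pan, handle end at (210,340), near the floor and within the walls. I'll lower it 2 mm, release and retract.

Emit:
servo_tool --translation '[[0, 0, 0.002], [0, 0, 0], [0, 0, 0]]' --turn '[[0, 0, 0], [0, 0, 0], [0, 0, 0]]'

```text
clock: 13.7
tool_pos: [0.4784, -0.2542, 0.0047]
eef_rot: [0.999, -0.047, 0.0, -0.0]
contact_force: [1.1, 0.1, -1.9]
opening: 0.174
finger_force: 20.0
```

Emit:
servo_tool --translation '[[0, 0, 0], [0, 0, 0], [0, 0, 0], [0, 0, 0], [0, 0, 0], [0, 0, 0], [0, 0, 0], [0, 0, 0]]' --turn '[[0, 0, 0], [0, 0, 0], [0, 0, 0], [0, 0, 0], [0, 0, 0], [0, 0, 0], [0, 0, 0], [0, 0, 0]]' --grip 0.5

```text
clock: 14.7
tool_pos: [0.4784, -0.2543, 0.0047]
eef_rot: [0.999, -0.047, -0.0, -0.0]
contact_force: [0.5, -0.6, -0.4]
opening: 0.503
finger_force: 0.0
```

Emit:
servo_tool --translation '[[0, 0, -0.01], [0, 0, -0.02], [0, 0, -0.04], [0, 0, -0.05], [0, 0, -0.05], [0, 0, -0.05], [0, 0, -0.03], [0, 0, 0], [0, 0, 0]]' --turn '[[0, 0, 0], [0, 0, 0], [0, 0, 0], [0, 0, 0], [0, 0, 0], [0, 0, 0], [0, 0, 0], [0, 0, 0], [0, 0, 0]]'

```text
clock: 15.82
tool_pos: [0.4778, -0.2536, 0.2541]
eef_rot: [0.999, -0.046, -0.001, -0.001]
contact_force: [-1.0, 0.1, -0.7]
opening: 0.5
finger_force: 0.0
```

```bash
python3 - <<'E'
from h import *
to([.478,-.252,.25])
w=snap('wrist','w6');a=snap('scene','s6')
cv2.imwrite('pics/c6.png',np.hstack([cv2.resize(w['img'],(400,300)),cv2.resize(a['img'][130:310,200:430],(400,300))])[:,:,::-1])
W=cloud(w);hsv=cv2.cvtColor(w['img'],cv2.COLOR_RGB2HSV)
ok=(W[...,2]<.05)&(hsv[...,0]<22)&(hsv[...,1]>110)&(W[...,0]>.38)&(W[...,0]<.57)&(W[...,1]<-.2)&(W[...,1]>-.31)
bl=(W[...,2]<.05)&(hsv[...,1]<70)&(W[...,0]>.5)&(W[...,0]<.59)&(W[...,1]<-.2)&(W[...,1]>-.31)
for m in(ok,bl):
    P=W[m];print(len(P),P.mean(0).round(4),P.min(0).round(4),P.max(0).round(4)) if len(P) else 0
E
```

```text
t 15.82 q [ 0.06  0.62  0.59  1.82 -0.45  0.83 -0.8 ] tcp [ 0.4778 -0.2536  0.2541] ydir -1.664 tilt [-0.001  0.001 -1.   ] F [-1.   0.1 -0.7] open 0.5 ff 0.0
shift [ 0.     -0.0016  0.0041] turn None
951 [ 0.4682 -0.2568  0.0188] [ 0.403  -0.2704  0.0046] [ 0.5247 -0.244   0.0221]
699 [ 0.5477 -0.2663  0.0132] [ 0.5248 -0.2814  0.002 ] [ 0.5696 -0.2508  0.0191]
```

View pics/c6.png

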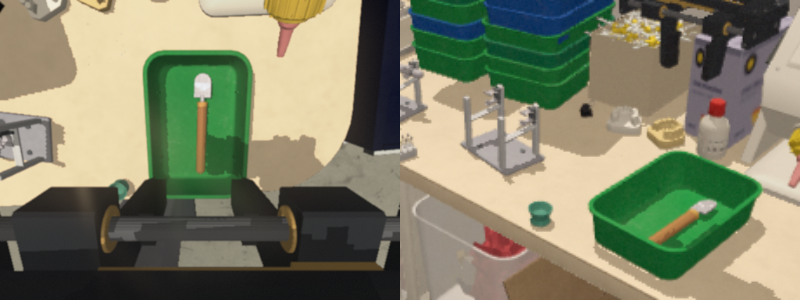

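The picture shows the spatula flat on the pan floor, handle at (202,140) and blade at (202,85) in the left half, well inside the walls. The gripper is clear, so I'm handing in.

```bash
python3 -c "
from plant import r
print(r.finish_job())"
```

```text
the job is handed in; nothing more can be done
None
```

The spatula was hooked out of both clips, lay free on the front arms, and now lies flat on the case pan's floor, released; the rod's holder was never touched, and the job was handed in at about 16 s (no verdict was returned).

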